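Fit the water-filter cartridge and reset its valve behind the bakery counter

TASK

Set the loose water-filter cartridge on its rail and slide it along, grooved end first, under the bracket until it is fully home and the spring roller drops into its groove. Then set the water valve afresh: turn its crank wheel clockwise (seen from above) until it stops, back it off anticlockwise exactly two full turns, and finish with the gripper still holding the wheel's crank grip, keeping the wheel there; do not let go. Leave the mug, the jam jar and the tin alone.

Things in the scene. Friction and masses are not known exactly. Their poses are not given: they have to be found in the camera images.
- cartridge: Loose grey plastic filter cartridge, 0.3 kg, standing on the counter: 100 long (x) x 56 wide (y) x 40 high without its grip fin. Origin: centre of its underside. Underneath, an open channel along x, 40 wide, 18 deep, straddles the rail. Leading end is +x: its top edge is sloped, and a groove 16 wide, 6 deep crosses the top at x +22.
- cartridge_fin (a point): Point on the ribbed upright grip fin on top of the cartridge's rear half, at x -27, z 64 in its frame; same axes. The fin is 36 long (x -45 to -9), 18 thick (across y) and stands from z 40 to 78: grip it across y.
- rail: Filter station fixed on the counter: steel plate 205 x 72 x 8 (x -90 to +115) with an aluminium rail along its x, 35 wide (2.5 play each side in the channel), top 28 above the counter, x -80 to +70. End post at +x: face at x +70.5, 60 wide, 68 high; its arm, 30 wide, z 68 to 76, reaches back over the rail to x +31.5. Origin: on the counter, on the rail's centre line.
- rail_entry (a point): Where the cartridge's origin lies when it has been lowered onto the open near part of the rail, clear of the arm (x -45, 10 above the counter, in the rail's frame; same axes), its +x along the rail's +x. From there it slides 65 mm along +x.
- rail_home (a point): Where the cartridge's origin lies when home (x +20, 10 above the counter, in the rail's frame; same axes), against the end post. A sprung roller (radius 8) under the arm at rail x +42 hangs 3 below the level of the cartridge's top: pushing past it takes about 10 N, then it drops into the groove and holds the cartridge.
- valve: Brass water valve fixed on the counter, foot 72 across, a copper pipe leaving along +x. Origin: on the counter, on the wheel's upright axis. On it a steel three-spoke handwheel, rim 112 outside diameter, top of rim 92 and of hub 95 above the counter (it does not rise as it turns), with an upright crank grip on the rim.
- wheel (a joint): Turn of the handwheel (rad): 0 at the closed stop, growing anticlockwise seen from above (opening), up to 17; one turn is 6.283. At value q the crank grip stands 50 mm from the wheel's axis, in the direction q anticlockwise from the valve's +x. Starts partly open. Steady friction, about 2.5 N at the grip; stays where it is left.
- crank_grip: Black upright cylindrical grip on the wheel rim, diameter 22, 45 high, 50 mm from the wheel's axis. Origin: centre of its lower end, 95 above the counter; z along its axis. It revolves freely on its pin, so it can be held with a fixed gripper orientation and carried round in a circle.
- mug: White ceramic mug, 76 across, 90 high, bystander. Origin: centre of its underside.
- jam_jar: Amber glass jar with a steel lid, 60 across, 85 high, bystander. Origin: centre of its underside.
- tin: Metal tin with a paper band, 72 across, 75 high, bystander. Origin: centre of its underside.
There are look-alikes about, which are no part of the job. What is shaped like the cartridge but purple is not meant.

How it is judged:
On the way, in this order (a step that is already met when the one before it is completed fails the run):
1. the cartridge is home on its rail, held by the roller (x of cartridge in the frame of rail_home between -0.004 and 0.004 m and y of cartridge in the frame of rail_home between -0.005 and 0.005 m and z of cartridge in the frame of rail_home between -0.003 and 0.003 m and angle between the x axis of cartridge and the x axis of rail, either way round below 0.12 rad), for 0.2 s.
2. the valve wheel is turned clockwise to its closed stop (all of step 1 and value of joint wheel below 0.08 rad), for 0.2 s.
At the end, for the whole second after the job is handed in: The cartridge is home (within 4 mm along the rail, 5 mm across, 3 mm in height, 0.12 rad of the rail's direction); the wheel stands two turns (12.57 rad, within 0.26 rad) open from its closed stop, at rest; and the fingers still hold the crank grip with more than 2 N (all of step 1 and value of joint wheel between 12.306 and 12.826 rad and contact force between the fingers and crank_grip above 2 N and velocity of joint wheel between -0.1 and 0.1 rad/s); the arm keeps its last pose, push and grip.
It fails at once if the mug was moved more than 20 mm or tipped (distance of mug from where it was at the start of the episode above 0.02 m or angle between mug's own z axis and vertical above 0.35 rad).
It fails at once if the jam jar was moved more than 20 mm or tipped (distance of jam_jar from where it was at the start of the episode above 0.02 m or angle between jam_jar's own z axis and vertical above 0.35 rad).
It fails at once if the tin was moved more than 20 mm or tipped (distance of tin from where it was at the start of the episode above 0.02 m or angle between tin's own z axis and vertical above 0.35 rad).
It also fails if it takes over 70 s, if anything falls off the work surface, if the arm or the gripper's body presses on something with over 40 N, if the wrist force passes 120 N, or if a joint passes its speed limit or range.

ROBOT

A 7-joint arm with a two-finger parallel gripper is mounted at the origin on the work surface. World frame = base frame: x ahead of the robot, y to its left, z up, the work surface at z = 0. Lengths are in m, angles in rad, forces in N, time in s.
With the tool pointing down it reaches from about 0.4 to 0.875 m from the base axis. Payload 19.3 kg.
Tool frame: the origin (TCP) lies midway between the tips of the shut fingers; the grasp point (between the pads) lies 19 mm behind it; z points along the fingers, y is the line along which they close (so a half turn about z gives the same grasp; the last joint's range is limited). The gripper opens to 85 mm and grips with 20 to 120 N. Pads are 22 mm wide; open, the fingers measure 114 mm over their backs; the gripper's body (76 mm by 85 mm) begins 54 mm behind the grasp point. The pads swing forward as they close: fully open they stand 13 mm farther back than shut.
Start: joints at [-1.219, 0.521, -0.036, 1.599, 0.021, 1.021, -0.113], TCP at [0.256, 0.57, 0.2] pointing down, gripper open.
Joint ranges: [-2.91, 2.91], [-0.3, 2.13], [-1.5, 1.42], [0.17, 2.43], [-1.26, 4.41], [0.16, 1.93], [-2.52, 2.52]. Speed limits (rad/s): [1.89, 1.89, 2.39, 2.39, 3.01, 3.01, 3.01].

INTERFACE

Orientations are given as a rotation vector (axis times angle).
In Python, from bench import state, snapshot, close_job gives the robot as it stands.
- The arm moves only by the shell command python3 -m pendant 'ROWS' [FORCE]. ROWS is JSON, a list that holds one entry, the list of rows, each a list of 7 numbers: the shift along the world's x, y, z scaled (see below), then the turn, a rotation vector about the world's x, y, z scaled (see below), then the opening, from -1 (shut) to 1 (fully open). A call has 1 to 12 rows; each row shifts and turns the commanded pose from where the row before left it; what a row does not reach is not made up. The controller multiplies each number of a shift by 0.02 m and each number of a turn by 360 degrees. A row lasts 1/12 s, in which the tool goes at most 41.7 mm and 7.16 degrees, less where a joint would pass 70% of its speed; a pose out of reach is approached as far as the arm can. A call with a number of a shift or a turn outside -1 to 1 is refused whole. A call with a gripper value outside its range is refused whole. The fingers move at their own pace and stop on an object; FORCE is the grip in N (left out, the last holds). Time passes only in rows, so rows that do not move let the fingers close. It gives the time, the measured TCP pose, the force, the opening and the grip force at its end, in the units of the state.
- state(): the state, without advancing time (a new reading comes with each control period).
- snapshot(name): name is "side" or "top" or "wrist"; returns a dict with "frame" (384x512x3 uint8, red, green, blue), "fov_y" (degrees; the focal length in pixels is half the picture's height over the tangent of half this angle, whatever the lens; pixels are square), "cx", "cy" (the principal point, pixels), "R" (3x3) and "t" (3): a world point X has camera coordinates R X + t. Camera axes: x right, y down, z forward; pixel columns grow to the right and rows downward; lengths in m; the calibration is good to about 2 mm. A picture is of the moment at which its call begins. There is no depth.
- close_job(): hands the job in; it is judged then, once.
The state is a dict: "time": time; "joint_positions": joint angles; "dq": joint speeds; "joint_efforts": joint torques, N m; "ee_pos": TCP position; "tool_rot": TCP orientation; "ft_force": force on the tool from outside, world axes, zero at the start; "ft_torque": the same for the moment, N m; "gripper_width": finger opening in m; "finger_force": force on a finger pad.
Only numpy, scipy, OpenCV 4.12 (cv2) and the standard library are available. Lean on these libraries where they do the work, as an engineer would, in place of code of your own. Each camera call takes 0.05 s, during which the arm holds its last target. There are 200 camera calls.

## Working session

There is one attempt and no reset: what is moved stays moved. The work goes in short steps, Python scripts to look and compute and a shell command to move; the robot and the scene stay as the last step left them, time stands still between calls to the robot, and variables do not carry over. Pictures are saved under pics/ and viewed, at most 10 in all, crops included, and the job is handed in when it is done.

```bash
ls; mkdir -p pics; python3 - <<'E'
from bench import state,snapshot
import cv2,numpy as np
s=state();print(s)
ims=[]
for n in("side","top","wrist"):
    d=snapshot(n);cv2.imwrite(f"pics/{n}0.png",d["frame"][:,:,::-1]);np.savez(f"pics/{n}0.npz",**d)
    print(n,d["fov_y"],d["cx"],d["cy"],np.round(d["R"],3).tolist(),np.round(d["t"],3))
E
```

```text
pics
{'time': 0.0, 'joint_positions': array([-1.21920906,  0.52198212, -0.03631959,  1.60003415,  0.02119279,
        1.02108701, -0.11284212]), 'dq': array([-0.00010992, -0.00213606,  0.00010926,  0.00157377,  0.00066843,
        0.00172198, -0.00115776]), 'joint_efforts': array([-1.20758928e-04, -9.27100396e+01,  1.98000446e+00, -3.69920218e+01,
        1.78606447e-02,  8.35432496e-03, -3.20570621e-05]), 'ee_pos': array([0.25575239, 0.56985751, 0.19993635]), 'tool_rot': array([-6.57703855e-01, -3.07181276e+00,  1.75091944e-03]), 'ft_force': array([-0.63845147, -0.1386986 ,  0.68535808]), 'ft_torque': array([ 0.01048348, -0.03721617,  0.00696914]), 'finger_force': 0.0, 'gripper_width': 0.08542423340828885}
side 51.481367078925715 259.24093567384745 192.13284251293453 [[0.785, -0.619, 0.003], [-0.45, -0.574, -0.684], [0.425, 0.535, -0.73]] [-0.396  0.295  1.114]
top 57.49226358437889 260.0611182700454 200.1744305251728 [[0.01, -1.0, -0.026], [-0.994, -0.007, -0.107], [0.107, 0.027, -0.994]] [0.004 0.53  1.009]
wrist 65.53752153278266 254.03839134881676 196.2686035743864 [[0.41, 0.912, -0.001], [0.87, -0.391, 0.3], [0.274, -0.124, -0.954]] [-0.624 -0.037  0.38 ]
```

View pics/top0.png

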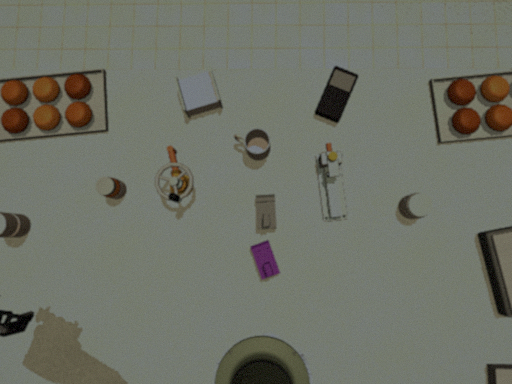

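View pics/side0.png

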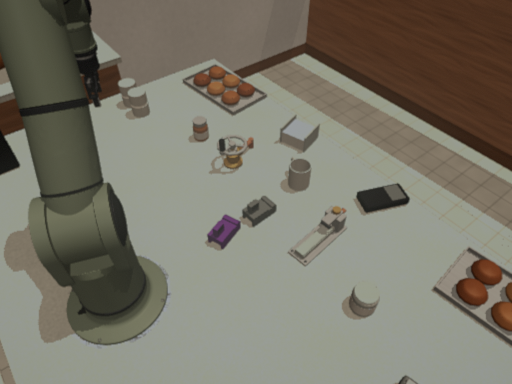

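The top view shows the grey cartridge at about (265,213). The purple look-alike is at (265,260). The rail is at (332,185) with its post towards the top of the picture, the valve at (174,182) and the mug at (257,145). I choose the grey one and will check it in a crop.

```bash
python3 - <<'E'
import cv2
a=cv2.imread("pics/top0.png");b=cv2.imread("pics/side0.png")
import numpy as np
c=cv2.resize(a[120:240,240:360],(400,400),interpolation=cv2.INTER_CUBIC)
d=cv2.resize(a[130:220,140:230],(400,400),interpolation=cv2.INTER_CUBIC)
o=np.hstack([c,d]); o=np.clip(o*1.5,0,255).astype('uint8')
cv2.imwrite("pics/crop1.png",o)
c=cv2.resize(b[170:270,230:363],(800,600),interpolation=cv2.INTER_CUBIC)
cv2.imwrite("pics/crop2.png",np.clip(c*1.4,0,255).astype('uint8'))
E
```

```text
(no output)
```

View pics/crop1.png

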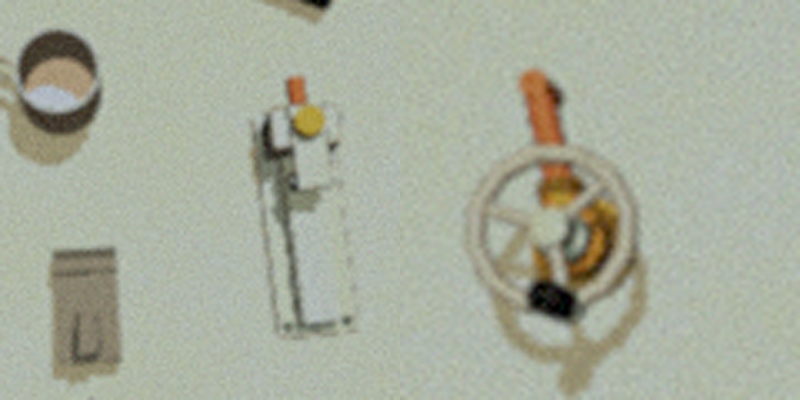

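View pics/crop2.png

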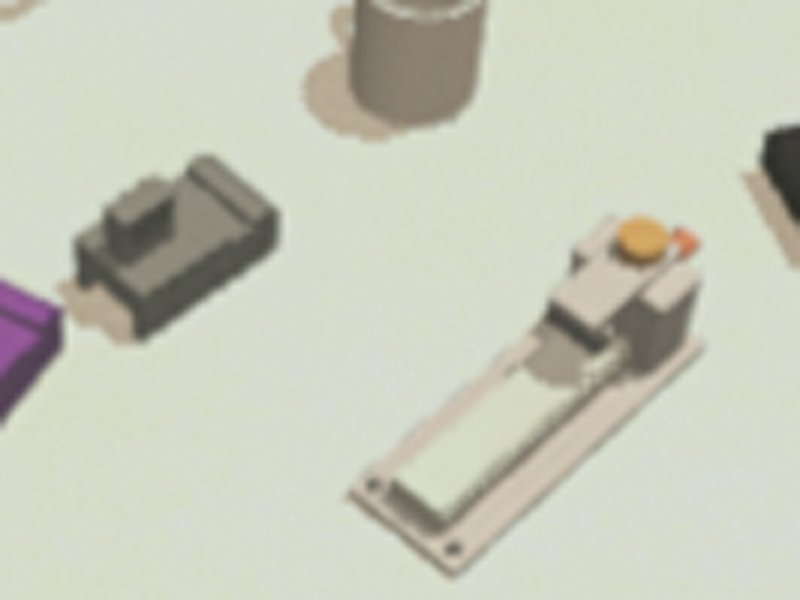

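The close crop shows that the grey cartridge has its groove at the far end and its fin at the rear. The rail's post is at the far end, and the wheel's black grip is on its near side.

```bash
cat > h.py <<'E'
import numpy as np,cv2
from bench import state,snapshot
def load(f): return dict(np.load(f))
def ray(d,px):
    h=d["frame"].shape[0]; f=h/2/np.tan(np.radians(float(d["fov_y"]))/2)
    v=np.array([(px[0]-d["cx"])/f,(px[1]-d["cy"])/f,1.]); R=d["R"]
    return -R.T@d["t"], R.T@v
def plane(d,px,z):
    c,v=ray(d,px); return c+v*(z-c[2])/v[2]
def proj(d,X):
    h=d["frame"].shape[0]; f=h/2/np.tan(np.radians(float(d["fov_y"]))/2)
    c=d["R"]@np.asarray(X,float)+d["t"]; return np.round(f*c[:2]/c[2]+[float(d["cx"]),float(d["cy"])],1)
def grab(n,f):
    d=snapshot(n); np.savez(f"pics/{f}.npz",**d); cv2.imwrite(f"pics/{f}.png",d["frame"][:,:,::-1]); return d
E
python3 - <<'E'
from h import *
T=load("pics/top0.npz");S=load("pics/side0.npz")
ct=lambda p:(240+p[0]*.3,120+p[1]*.3); cs=lambda p:(230+p[0]*133/800,170+p[1]/6)
cv=lambda p:(140+p[0]*.225,130+p[1]*.225)
P=lambda n,d,p,z:print(n,np.round(plane(d,p,z),4))
for n,p in dict(nl=(277,337),nr=(355,331),fr=(340,103),fl=(252,117)).items():P("T plate "+n,T,ct(p),.008)
for n,p in dict(nl=(348,493),nr=(453,574),fr=(703,346)).items():P("S plate "+n,S,cs(p),.006)
P("T arm tip l",T,ct((297,188)),.076);P("T arm tip r",T,ct((332,184)),.076)
P("S arm tip l",S,cs((553,303)),.076);P("S arm tip r",S,cs((605,330)),.076)
for n,p in dict(fl=(53,252),fr=(116,247),rr=(120,365),rl=(54,375)).items():P("T cart "+n,T,ct(p),.04)
for n,p in dict(fl=(205,153),fr=(278,212),rr=(137,296),rl=(77,242)).items():P("S cart "+n,S,cs(p),.038)
P("T knob fin top",T,ct((85,338)),.078)
P("S fin top",S,cs((140,198)),.078)
P("T hub",T,cv((550,-0+230))if 0 else (140+150*.225,130+230*.225),.095)
P("T rim",T,(140+151*.225,130+229*.225),.09)
g=S["frame"].astype(int).sum(2);m=((g<110)).astype('uint8');m[:130]=0;m[165:]=0;m[:,:205]=0;m[:,240:]=0
n,l,st,c=cv2.connectedComponentsWithStats(m);print(st,c)
g=T["frame"].astype(int).sum(2);m=((g<110)).astype('uint8');m[:180]=0;m[210:]=0;m[:,:150]=0;m[:,200:]=0
n,l,st,c2=cv2.connectedComponentsWithStats(m);print(st,c2)
# pipe in top: orange ends
P("pipe far",T,(140+137*.225,130+75*.225),.02);
print("TCPgrip T at z.14",plane(T,(140+155*.225,130+298*.225),.13))
E
```

```text
T plate nl [ 0.4705 -0.1805  0.008 ]
T plate nr [ 0.4764 -0.2501  0.008 ]
T plate fr [ 0.6849 -0.2399  0.008 ]
T plate fl [ 0.6716 -0.1596  0.008 ]
S plate nl [ 0.4718 -0.1823  0.006 ]
S plate nr [ 0.4809 -0.2505  0.006 ]
S plate fr [ 0.683 -0.228  0.006]
T arm tip l [ 0.5939 -0.1883  0.076 ]
T arm tip r [ 0.5974 -0.2179  0.076 ]
S arm tip l [ 0.5943 -0.193   0.076 ]
S arm tip r [ 0.6025 -0.2216  0.076 ]
T cart fl [0.5421 0.0201 0.04  ]
T cart fr [ 0.5468 -0.0353  0.04  ]
T cart rr [ 0.4434 -0.0393  0.04  ]
T cart rl [0.4342 0.018  0.04  ]
S cart fl [0.5429 0.0227 0.038 ]
S cart fr [ 0.5468 -0.0358  0.038 ]
S cart rr [ 0.4506 -0.0352  0.038 ]
S cart rl [0.4481 0.0143 0.038 ]
T knob fin top [ 0.4648 -0.0091  0.078 ]
S fin top [ 0.4726 -0.0098  0.078 ]
T hub [0.5731 0.2491 0.095 ]
T rim [0.5745 0.2499 0.09  ]
[[     0      0    512    384 196608]] [[255.5 191.5]]
[[     0      0    512    384 196532]
 [   186    182      1      2      2]
 [   184    185      4      4      7]
 [   179    190      6      3      6]
 [   169    193     10      9     61]] [[255.53084994 191.49860583]
 [186.         182.5       ]
 [185.57142857 186.57142857]
 [181.5        190.83333333]
 [173.68852459 196.91803279]]
pipe far [0.6929 0.2829 0.02  ]
TCPgrip T at z.14 [0.52585057 0.23475326 0.13      ]
```

```bash
R='[0.365,-1,0,0,0,0.0061,1]'; python3 -m pendant '[[[0.365,-1,0,0,0,0.0061,1],[0.365,-1,0,0,0,0.0061,1],[0.365,-1,0,0,0,0.0061,1],[0.365,-1,0,0,0,0.0061,1],[0.365,-1,0,0,0,0.0061,1],[0.365,-1,0,0,0,0.0061,1],[0.365,-1,0,0,0,0.0061,1],[0.365,-1,0,0,0,0.0061,1],[0.365,-1,0,0,0,0.0061,1],[0.365,-1,0,0,0,0.0061,1],[0.365,-1,0,0,0,0.0061,1],[0.365,-1,0,0,0,0.0061,1]]]'
python3 -m pendant '[[[0.365,-1,0,0,0,0,1],[0.365,-1,0,0,0,0,1],[0.365,-1,0,0,0,0,1],[0.365,-1,0,0,0,0,1],[0.365,-1,0,0,0,0,1],[0.365,-1,0,0,0,0,1],[0.365,-1,0,0,0,0,1],[0.365,-1,0,0,0,0,1],[0.365,-1,0,0,0,0,1],[0.365,-1,0,0,0,0,1],[0.365,-1,0,0,0,0,1],[0.365,-1,0,0,0,0,1]]]'
python3 -m pendant '[[[0.365,-1,0,0,0,0,1],[0.365,-1,0,0,0,0,1],[0.365,-1,0,0,0,0,1],[0.365,-1,0,0,0,0,1],[0.365,-1,0,0,0,0,1],[0,0,0,0,0,0,1],[0,0,0,0,0,0,1]]]'
python3 - <<'E'
from h import *
d=grab("wrist","w1"); print(np.round(state()["joint_positions"],2), state()["tool_rot"], -d["R"].T@d["t"])
for p in [(.545,.02,.04),(.547,-.035,.04),(.443,-.037,.04),(.468,-.01,.078)]:print(p,proj(d,p))
E
```

```text
time: 1.15
ee_pos: [0.3437, 0.3291, 0.2004]
tool_rot: [0.063, -3.141, 0.0]
ft_force: [0.5, -0.5, 0.1]
gripper_width: 0.0853
finger_force: 0.0
time: 2.15
ee_pos: [0.4312, 0.0891, 0.2005]
tool_rot: [0.06, -3.141, 0.0]
ft_force: [0.1, 0.3, 0.1]
gripper_width: 0.0853
finger_force: 0.0
time: 2.73
ee_pos: [0.4675, -0.0105, 0.2003]
tool_rot: [0.057, -3.141, 0.0]
ft_force: [-0.1, -0.2, -0.3]
gripper_width: 0.0853
finger_force: 0.0
[-0.19  0.27  0.11  2.   -0.04  0.87  1.54] [ 5.90500520e-02 -3.14064763e+00 -1.64503673e-04] [ 0.38940732 -0.01338403  0.37346388]
(0.545, 0.02, 0.04) [276.8 236.7]
(0.547, -0.035, 0.04) [231.9 236.7]
(0.443, -0.037, 0.04) [231.3 151.8]
(0.468, -0.01, 0.078) [254.7 183. ]
```

View pics/w1.png

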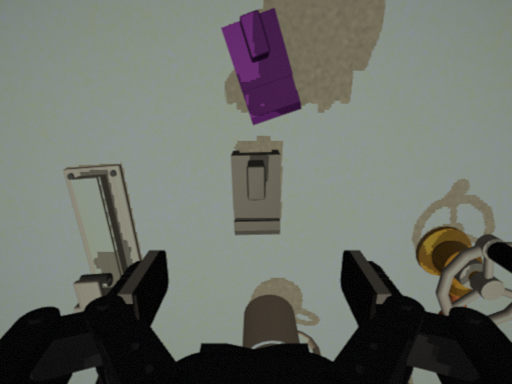

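The wrist view shows the grey cartridge with its top corners at about (232,153), (280,153), (280,234) and (234,234), its fin centred at (257,182) and its groove end towards +x. The purple look-alike is behind it at (262,65).

```bash
python3 - <<'E'
from h import *
d=load("pics/w1.npz")
x=d["frame"].astype(int)
for n,p,z in [("rl",(232,153),.04),("rr",(280.5,152.5),.04),("groove l",(234,220),.04),("groove r",(280.5,219),.04)]:print(n,np.round(plane(d,p,z),4))
for p in [(247.5,166),(265.5,166),(265,199),(248,199)]:print("fin",np.round(plane(d,p,.078),4))
for n,p in [("nl",(122,164)),("nr",(65,168))]:print("plate",np.round(plane(d,p,.008),4))
c=cv2.resize(d["frame"][140:245,220:295,::-1],None,fx=5,fy=5,interpolation=cv2.INTER_CUBIC);cv2.imwrite("pics/w1c.png",np.clip(c*1.5,0,255).astype('uint8'))
E
```

```text
rl [ 0.4443 -0.0362  0.04  ]
rr [0.4418 0.0181 0.04  ]
groove l [ 0.5249 -0.0327  0.04  ]
groove r [0.5216 0.0231 0.04  ]
fin [ 0.4506 -0.0178  0.078 ]
fin [4.499e-01 3.000e-04 7.800e-02]
fin [0.4848 0.0014 0.078 ]
fin [ 0.4855 -0.0163  0.078 ]
plate [ 0.4681 -0.1748  0.008 ]
plate [ 0.4757 -0.2463  0.008 ]
```

View pics/w1c.png

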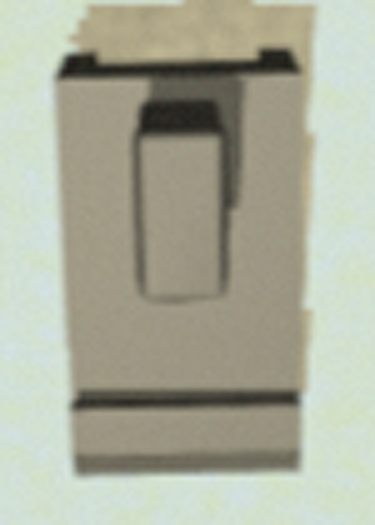

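The crop confirms the grey body and the groove at its +x end, with the fin's top face spanning x 0.450–0.485 and its centre at (0.4675, -0.008). These match the given sizes, so I go down and grip.

```bash
python3 -m pendant '[[[0,0.12,-0.95,0,0,0.001,1],[0,0,-0.95,0,0,0,1],[0,0,-0.95,0,0,0,1],[0,0,-0.95,0,0,0,1],[0,0,-0.95,0,0,0,1],[0,0,-0.95,0,0,0,1],[0,0,-0.95,0,0,0,1],[0,0,-0.95,0,0,0,1],[0,0,0,0,0,0,1]]]'
python3 -m pendant '[[[0,0,0,0,0,0,-1],[0,0,0,0,0,0,-1],[0,0,0,0,0,0,-1],[0,0,0,0,0,0,-1],[0,0,0,0,0,0,-1],[0,0,0,0,0,0,-1],[0,0,0,0,0,0,-1],[0,0,0,0,0,0,-1]]]' 70
```

```text
time: 3.53
ee_pos: [0.4658, -0.0063, 0.046]
tool_rot: [0.072, -3.137, -0.0]
ft_force: [-1.4, 0.2, -0.9]
gripper_width: 0.0855
finger_force: 0.0
time: 4.2
ee_pos: [0.4676, -0.0074, 0.0486]
tool_rot: [-0.07, 3.141, 0.0]
ft_force: [0.5, 0.2, 0.3]
gripper_width: 0.0001
finger_force: 0.0
```

```bash
python3 - <<'E'
from h import *
a=grab("wrist","w2")["frame"];b=grab("side","s2")["frame"]
o=np.vstack([cv2.resize(a[100:384,100:420],(400,355)),cv2.resize(b[160:280,200:360],(400,245))])[:,:,::-1]
cv2.imwrite("pics/c2.png",np.clip(o*1.4,0,255).astype('uint8'));print(state())
E
```

```text
{'time': 4.3, 'joint_positions': array([-0.16223511,  0.52844569,  0.06660293,  2.12838811, -0.07177171,
        0.48675986,  1.57387931]), 'dq': array([ 3.04768639e-04,  2.83449644e-03, -3.81730102e-05,  1.72227724e-03,
        1.82424635e-04,  4.85150407e-04, -1.64723796e-03]), 'joint_efforts': array([-7.99979927e-03, -7.61674190e+01,  4.03313443e+00, -2.02751738e+01,
        1.02728972e-02,  4.36773465e-03, -8.41830279e-04]), 'ee_pos': array([ 0.46760496, -0.00739544,  0.04851719]), 'tool_rot': array([-6.96117374e-02,  3.14079052e+00, -1.55111237e-05]), 'ft_force': array([ 0.1945179 ,  0.17158826, -0.69558603]), 'ft_torque': array([ 0.01953255, -0.05973604, -0.01793072]), 'finger_force': 0.0, 'gripper_width': 0.00029993065482388274}
```

View pics/c2.png

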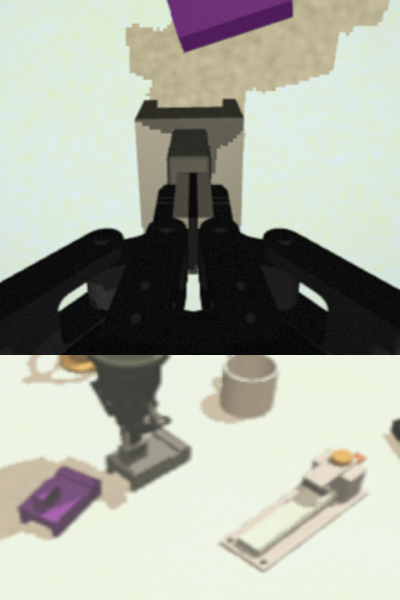

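```bash
python3 - <<'E'
from h import *
d=load("pics/w2.npz");S=load("pics/s2.npz");s=state()
q=lambda x,y:(100+x*.8,100+y*.8)
print("rear top",plane(d,q(136,121),.04),plane(d,q(243,121),.04))
print("fin top rear",plane(d,q(172,155),.078),plane(d,q(209,155),.078), "fin top front", plane(d,q(172,172),.078))
print("tcp px",proj(d,s["ee_pos"]),"grasp px",proj(d,s["ee_pos"]+[0,0,.019]),"side",proj(S,s["ee_pos"]),proj(S,s["ee_pos"]+[0,0,.019]))
a=d["frame"];b=S["frame"]
o=np.hstack([cv2.resize(a[200:350,200:300],(400,600),interpolation=cv2.INTER_CUBIC),cv2.resize(b[160:235,220:270],(400,600),interpolation=cv2.INTER_CUBIC)])[:,:,::-1]
cv2.imwrite("pics/c3.png",np.clip(o*2.0,0,255).astype('uint8'))
E
```

```text
rear top [ 0.44825662 -0.03728844  0.04      ] [0.4458611  0.01736907 0.04      ]
fin top rear [ 0.45016702 -0.01682547  0.078     ] [ 0.44949242 -0.00143488  0.078     ] fin top front [ 0.45792505 -0.01661417  0.078     ]
tcp px [254.2 232. ] grasp px [254.2 245.7] side [251.6 209.4] [251.6 205.5]
```

View pics/c3.png

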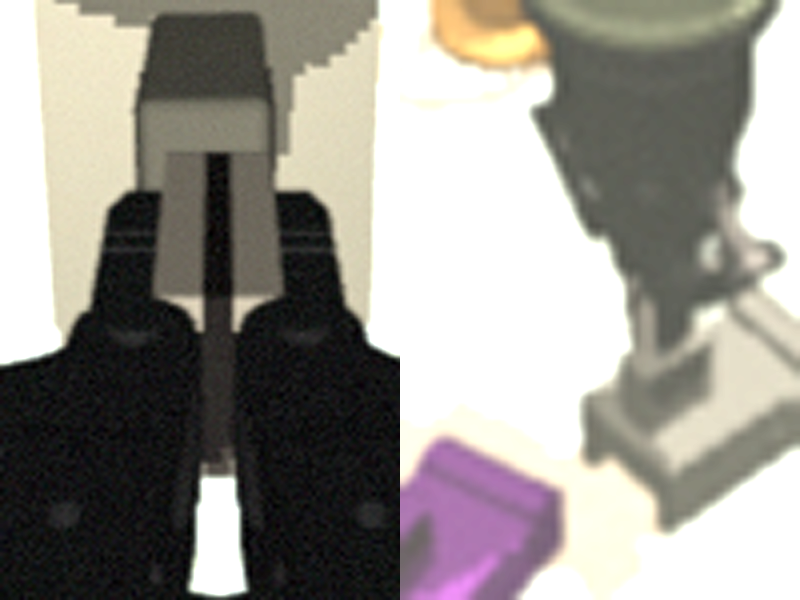

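The crop shows black fingers on both sides of the fin, at about (215..282, 255), but the width reads 0. The two disagree, so I test with a small lift.

```bash
python3 -m pendant '[[[0,0,0.5,0,0,0,-1],[0,0,0.5,0,0,0,-1],[0,0,0.5,0,0,0,-1],[0,0,0,0,0,0,-1],[0,0,0,0,0,0,-1]]]' 70
python3 - <<'E'
from h import *
a=grab("wrist","w3")["frame"];b=grab("side","s3")["frame"];s=load("pics/s2.npz")["frame"]
o=np.vstack([np.hstack([cv2.resize(f[160:260,200:300],(400,400),interpolation=cv2.INTER_CUBIC) for f in (s,b)])])[:,:,::-1]
w=load("pics/w2.npz")["frame"]
print(np.abs(w.astype(int)-a)[180:230,205:300].mean(), np.abs(s.astype(int)-b)[205:235,230:285].mean(), state()["ft_force"],state()["gripper_width"])
cv2.imwrite("pics/c4.png",np.clip(o*1.8,0,255).astype('uint8'))
E
```

```text
time: 4.72
ee_pos: [0.4682, -0.0073, 0.0795]
tool_rot: [-0.07, 3.139, 0.0]
ft_force: [-0.9, 0.2, 0.7]
gripper_width: -0.0
finger_force: 0.0
32.92912280701754 2.5373737373737373 [-0.1035643  -0.04785825 -0.48432459] 0.0001282597845714058
```

View pics/c4.png

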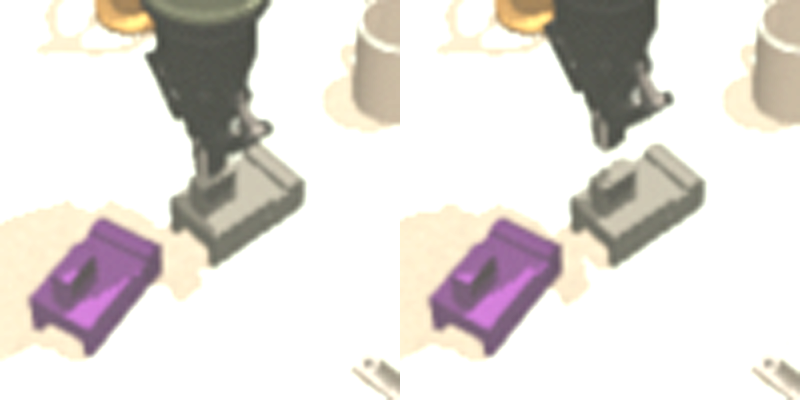

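The cartridge stayed put: the fingers shut just above the fin, and the picture puts the tip near (251,197) in the side view. I'll check the tip's real height numerically against the reported TCP.

```bash
python3 - <<'E'
from h import *
s=state()
for f,tz in(("s2",.0485),("s3",.0795)):
    d=load(f"pics/{f}.npz");g=d["frame"].astype(int).sum(2)
    print(f);print(g[186:214,244:262:1] if f=="s3" else "")
    for z in (0,.01,.02,.03,.04):print(z,proj(d,[.468,-.0073,tz+z]))
w=load("pics/w3.npz");g=w["frame"].astype(int).sum(2)
print(g[214:250:2,240:270:2]);
for z in (0,.01,.02,.03,.04):print(z,proj(w,[.468,-.0073,.0795+z]),proj(w,[.457,-.0073,.0795+z]))
E
```

```text
s2

0 [251.7 209.3]
0.01 [251.7 207.3]
0.02 [251.7 205.2]
0.03 [251.6 203.1]
0.04 [251.6 201. ]
s3
[[503 485 378 178 134 140 137 139 142 141 149 152 159 172 198 208 158 167]
 [502 505 460 257 168 165 140 139 141 146 146 148 151 153 147 141 145 152]
 [501 503 477 343 222 202 145 136 142 145 144 145 142 139 139 133 137 150]
 [500 502 484 384 228 192 163 142 138 141 139 141 139 137 133 148 179 248]
 [502 502 485 385 215 178 194 170 139 139 141 140 140 147 184 244 314 410]
 [502 502 485 387 213 178 225 204 148 140 144 140 177 262 331 413 445 500]
 [502 501 491 418 218 177 233 223 151 139 137 146 275 421 463 500 503 504]
 [502 504 505 463 259 179 235 221 147 139 134 158 339 502 506 506 505 504]
 [502 504 506 470 295 184 230 222 143 139 139 178 350 503 505 502 502 504]
 [502 504 505 472 325 200 228 218 146 136 189 300 415 502 503 501 501 495]
 [503 503 503 489 414 302 245 217 168 202 314 439 492 504 503 502 495 457]
 [505 502 505 505 491 429 332 286 313 381 442 501 503 505 504 504 474 365]
 [501 503 504 505 507 492 446 423 457 497 494 479 487 501 499 481 423 261]
 [503 503 503 503 504 507 
[... 1788 characters left out ...]
 310 309 307 300 301 222 221 313]
 [297 315 312 315 313 313 304 307 309 306 305 299 224 215 311]
 [291 313 311 312 315 314 309 308 306 303 303 298 225 221 312]
 [290 181 172 170 170 166 107 106 110 155 173 172 157 152 307]
 [267 157 145 137 144 127  21   4  19 125 145 143 147 147 288]
 [261 152 144 144 150 144  32  16  28 128 147 151 148 144 272]
 [234 146 145 141 152 131  33  15  28 131 145 143 146 147 264]
 [215 149 149 143 140 135  15   4  30 132 145 151 140 140 237]
 [104 145 140 145 149 126  27  16  25 117 142 145 148 146 120]]
0 [254.2 231.8] [255.  215.6]
0.01 [254.2 238.8] [255.1 221.8]
0.02 [254.2 246.5] [255.1 228.7]
0.03 [254.3 255.1] [255.2 236.4]
0.04 [254.3 264.8] [255.3 245.1]
```

Both views put the real fingertips about 33 mm above the reported TCP (side row 197, wrist row 238). I correct for that: open, go down to a reported z of about 0.016, and close.

```bash
python3 -m pendant '[[[0,0,0,0,0,0,1],[0,0,0,0,0,0,1],[0,0,0,0,0,0,1],[0,0,0,0,0,0,1],[0,0,0,0,0,0,1],[0,0,0,0,0,0,1]]]'
python3 -m pendant '[[[0,0,-0.8,0,0,0,1],[0,0,-0.8,0,0,0,1],[0,0,-0.6,0,0,0,1],[0,0,-0.5,0,0,0,1],[0,0,-0.4,0,0,0,1],[0,0,0,0,0,0,1]]]'
python3 -m pendant '[[[0,0,0,0,0,0,-1],[0,0,0,0,0,0,-1],[0,0,0,0,0,0,-1],[0,0,0,0,0,0,-1],[0,0,0,0,0,0,-1],[0,0,0,0,0,0,-1],[0,0,0,0,0,0,-1],[0,0,0,0,0,0,-1]]]' 70
```

```text
time: 5.32
ee_pos: [0.4675, -0.0074, 0.0784]
tool_rot: [0.07, -3.141, 0.0]
ft_force: [1.0, -0.2, 0.6]
gripper_width: 0.0722
finger_force: 0.0
time: 5.82
ee_pos: [0.467, -0.0074, 0.0153]
tool_rot: [0.07, -3.139, 0.0]
ft_force: [-0.1, 0.6, 0.2]
gripper_width: 0.0855
finger_force: 0.0
time: 6.48
ee_pos: [0.4678, -0.0074, 0.0168]
tool_rot: [-0.07, 3.14, 0.0]
ft_force: [0.2, -0.2, 6.7]
gripper_width: 0.017
finger_force: 68.0
```

The fin is gripped: width 17 mm, 68 N. I lift, turn to the rail's yaw and hover beside the rail, so the wrist camera can measure the rail and the held cartridge in one image.

```bash
python3 -m pendant '[[[0,0,0.6,0,0,0,-1],[0,0,1,0,0,0,-1],[0,0,1,0,0,0,-1],[0,0,1,0,0,0.0026,-1],[0,-0.9,0.6,0,0,0.0026,-1],[0,-0.9,0.5,0,0,0.0026,-1],[0,-0.9,0,0,0,0.0026,-1],[0,-0.9,0,0,0,0,-1],[0,-0.9,0,0,0,0,-1],[0,0,0,0,0,0,-1],[0,0,0,0,0,0,-1],[0,0,0,0,0,0,-1]]]'
python3 - <<'E'
from h import *
d=grab("wrist","w4");grab("top","t4");grab("side","s4");s=state();print(s["ee_pos"],s["tool_rot"],s["ft_force"],s["gripper_width"],-d["R"].T@d["t"])
# predicted rail plate corners
r=np.array([.5655,-.2095]);a=np.radians(6.3);u=np.array([np.cos(a),np.sin(a)]);v=np.array([-u[1],u[0]])
for x,y in [(-.09,.036),(-.09,-.036),(.115,.036),(.0315,.015),(.0315,-.015)]:
    print(x,y,proj(d,[*(r+x*u+y*v),.008 if abs(y)>.02 else .076]))
c=cv2.resize(d["frame"][:,:,::-1],(800,600),interpolation=cv2.INTER_CUBIC);cv2.imwrite("pics/w4b.png",np.clip(c*1.5,0,255).astype('uint8'))
E
```

```text
time: 7.48
ee_pos: [0.4674, -0.0969, 0.1104]
tool_rot: [0.172, -3.137, -0.0]
ft_force: [-0.1, 0.0, -3.0]
gripper_width: 0.0173
finger_force: 69.2
[ 0.46755988 -0.09659845  0.11042198] [ 1.74091023e-01 -3.13655094e+00 -3.35514879e-04] [ 0.03525125  0.74245458 -3.89228779] 0.016998678867215827 [ 0.38968904 -0.10545771  0.2835308 ]
-0.09 0.036 [163.2 183. ]
-0.09 -0.036 [ 87.8 183.1]
0.115 0.036 [179.4 353.8]
0.0315 0.015 [128.8 340.1]
0.0315 -0.015 [ 93.9 340.2]
```

View pics/w4b.png

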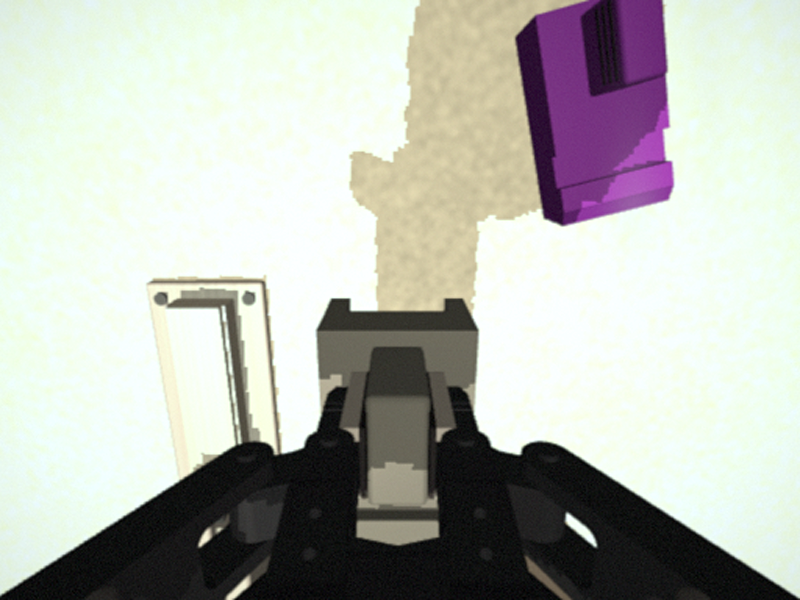

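The last view shows the cartridge hanging level in the grip, its rear top edge at frame (203..305, 211). The rail's near plate corners are at about (96,180) and (170,178). I'll refine these edges numerically.

```bash
python3 - <<'E'
from h import *
d=load("pics/w4.npz");g=d["frame"].astype(int).sum(2)
for r in (188,205,225,245,265):print(r,list(g[r,92:182]))
print("col",[ (c,list(g[172:200,c])) for c in (105,120,140,160)])
print("cart",list(g[225,196:212]),list(g[225,298:312]),[list(g[204:216,c]) for c in (215,295)])
E
```

```text
188 [np.int64(505), np.int64(507), np.int64(470), np.int64(453), np.int64(479), np.int64(480), np.int64(460), np.int64(396), np.int64(299), np.int64(221), np.int64(214), np.int64(193), np.int64(152), np.int64(148), np.int64(237), np.int64(394), np.int64(482), np.int64(483), np.int64(487), np.int64(487), np.int64(488), np.int64(487), np.int64(481), np.int64(415), np.int64(307), np.int64(292), np.int64(298), np.int64(304), np.int64(308), np.int64(305), np.int64(304), np.int64(300), np.int64(299), np.int64(295), np.int64(304), np.int64(308), np.int64(311), np.int64(315), np.int64(314), np.int64(301), np.int64(301), np.int64(296), np.int64(302), np.int64(311), np.int64(310), np.int64(301), np.int64(298), np.int64(302), np.int64(310), np.int64(313), np.int64(311), np.int64(307), np.int64(309), np.int64(314), np.int64(307), np.int64(302), np.int64(304), np.int64(293), np.int64(288), np.int64(305), np.int64(416), np.int64(506), np.int64(501), np.int64(436), np.int64(317), np.int64(240), np.int64(227), np.int64(224), np.int64(206), np.int64(170), np.int64(235), np.int64(411), np.int64(510), 
[... 7506 characters left out ...]
 np.int64(310), np.int64(205), np.int64(201), np.int64(204), np.int64(199), np.int64(200), np.int64(201), np.int64(201), np.int64(201)] [np.int64(206), np.int64(200), np.int64(211), np.int64(207), np.int64(203), np.int64(205), np.int64(212), np.int64(344), np.int64(475), np.int64(514), np.int64(515), np.int64(517), np.int64(516), np.int64(514)] [[np.int64(102), np.int64(99), np.int64(92), np.int64(100), np.int64(93), np.int64(96), np.int64(99), np.int64(133), np.int64(199), np.int64(204), np.int64(207), np.int64(202)], [np.int64(104), np.int64(97), np.int64(97), np.int64(97), np.int64(87), np.int64(96), np.int64(99), np.int64(136), np.int64(207), np.int64(211), np.int64(213), np.int64(203)]]
```

```bash
python3 - <<'E'
from h import *
d=load("pics/w4.npz");s=np.array([.46756,-.0966,.1104])
rows=[188,205,225,245,265]
E={"plL":([93.7,96.8,100,103.5,107],.008),"plR":([168.6,170.2,172,173.9,175.9],.008),"plR0":([171,172.8,174.4,175.8,178],0),
"raL":([None,106.2,110.2,112.8,116.7],.028),"raR":([None,140.6,143.4,145.5,148.3],.028)}
C={}
for k,(cs,z) in E.items():
    P=np.array([plane(d,(c,r),z)[:2] for c,r in zip(cs,rows) if c]);m,b=np.polyfit(P[:,0],P[:,1],1)
    C[k]=m*.5+b;print(k,"deg",round(np.degrees(np.arctan(m)),2),"y@x=.5",round(C[k],4))
print("plate w",(C["plR"]-C["plL"])*.994,"mid",(C["plR"]+C["plL"])/2,"rail w",(C["raR"]-C["raL"])*.994,"mid",(C["raR"]+C["raL"])/2)
for c,r in[(105,179.8),(120,179.6),(140,179.2),(160,178.8),(160,180.3)]:print("near edge",plane(d,(c,r),.008))
dz=.0936
for c,r in[(202.9,225),(305.2,225),(215,211.3),(295,211.3)]:print("cart",plane(d,(c,r),.04+dz))
E
```

```text
plL deg 6.49 y@x=.5 -0.248
plR deg 6.55 y@x=.5 -0.1757
plR0 deg 6.32 y@x=.5 -0.1757
raL deg 6.99 y@x=.5 -0.2278
raR deg 6.56 y@x=.5 -0.1966
plate w 0.07186075739695517 mid -0.2118317682429992 rail w 0.031046986797448994 mid -0.21219555584031755
near edge [ 0.47493776 -0.23870635  0.008     ]
near edge [ 0.47318341 -0.22451366  0.008     ]
near edge [ 0.47071386 -0.20559793  0.008     ]
near edge [ 0.46824627 -0.18669714  0.008     ]
near edge [ 0.46972282 -0.18667489  0.008     ]
cart [ 0.45584476 -0.12610521  0.1336    ]
cart [ 0.44978524 -0.07084983  0.1336    ]
cart [ 0.44721268 -0.12012607  0.1336    ]
cart [ 0.44254296 -0.07754972  0.1336    ]
```

```bash
python3 -m pendant '[[[0.1,-0.84,0,0,0,0.0004,-1],[0.1,-0.84,0,0,0,0,-1],[0.1,-0.84,0,0,0,0,-1],[0.1,-0.84,0,0,0,0,-1],[0.1,-0.84,0,0,0,0,-1],[0.1,-0.84,0,0,0,0,-1],[0,-0.84,-0.4,0,0,0,-1],[0,0,-0.8,0,0,0,-1],[0,0,-0.8,0,0,0,-1],[0,0,-0.4,0,0,0,-1],[0,0,0,0,0,0,-1],[0,0,0,0,0,0,-1]]]'
python3 - <<'E'
from h import *
d=grab("wrist","w5");grab("side","s5");grab("top","t5");s=state();e=s["ee_pos"];print(e,s["tool_rot"],s["ft_force"])
r=np.array([.5612,-.2050]);a=np.radians(6.5);u=np.array([np.cos(a),np.sin(a)]);v=np.array([-u[1],u[0]])
for x,y,z in [(-.09,.036,.008),(-.09,-.036,.008),(-.08,.0175,.028),(-.08,-.0175,.028)]:print(x,y,proj(d,[*(r+x*u+y*v),z]))
g=d["frame"].astype(int).sum(2)
for y in(-.028,.028):print("cart rear top",proj(d,[*(e[:2]-.023*u+y*v),.04+e[2]-.0168]))
for rr in (130,140,150,160,170,180,190,200,210,220,230,240):
    row=g[rr,130:380];dd=np.diff(row);i=np.where(abs(dd)>60)[0];print(rr,[(int(130+k),int(dd[k])) for k in i])
E
```

```text
time: 8.63
ee_pos: [0.4797, -0.2145, 0.0626]
tool_rot: [0.177, -3.136, -0.0]
ft_force: [0.6, -0.4, -3.1]
gripper_width: 0.0169
finger_force: 69.3
[ 0.48018578 -0.21492323  0.06333113] [-1.76831567e-01  3.13541515e+00 -7.12182443e-04] [ 0.00548639 -0.04420856 -3.02265346]
-0.09 0.036 [299.4 194.7]
-0.09 -0.036 [209.2 194.8]
-0.08 0.0175 [277.8 215.5]
-0.08 -0.0175 [230.9 215.5]
cart rear top [200.6 212. ]
cart rear top [305.7 211.9]
130 []
140 [(210, -64)]
150 [(212, -62)]
160 []
170 [(228, -69)]
180 [(229, -61)]
190 []
200 [(206, -104), (207, -192), (208, -91), (299, 75), (300, 128), (301, 63)]
210 [(201, -103), (202, -186), (203, -91), (304, 113), (305, 178), (306, 90)]
220 [(201, -84), (202, -155), (305, 150), (306, 85)]
230 [(202, -111), (203, -140), (304, 162), (305, 115)]
240 [(202, -78), (203, -174), (213, 65), (221, -86), (303, 88), (304, 140), (305, 63)]
```

```bash
python3 - <<'E'
from h import *
d=load("pics/w5.npz");g=cv2.GaussianBlur(d["frame"],(1,3),0).astype(int).sum(2)
for r in (186,189,192,194,196,198,200):print(r,"L",g[r,198:226].tolist(),"R",g[r,286:314].tolist())
E
```

```text
186 L [475, 477, 476, 476, 476, 474, 473, 474, 474, 472, 472, 473, 472, 474, 477, 474, 475, 474, 475, 475, 476, 476, 477, 480, 476, 480, 480, 477] R [363, 365, 365, 363, 363, 365, 364, 369, 367, 363, 361, 361, 363, 361, 363, 362, 357, 358, 414, 471, 472, 473, 471, 475, 475, 475, 477, 475]
189 L [481, 480, 483, 481, 481, 479, 482, 481, 480, 478, 476, 472, 471, 468, 462, 465, 465, 468, 465, 465, 465, 468, 466, 469, 469, 463, 469, 474] R [355, 358, 355, 358, 361, 363, 364, 366, 363, 361, 358, 364, 366, 365, 362, 360, 359, 365, 385, 414, 450, 474, 476, 478, 479, 479, 478, 478]
192 L [486, 484, 483, 478, 478, 476, 480, 481, 480, 482, 478, 477, 422, 273, 124, 95, 102, 96, 98, 103, 96, 100, 100, 95, 93, 151, 332, 429] R [93, 97, 91, 96, 93, 90, 98, 97, 93, 96, 160, 292, 364, 366, 363, 361, 362, 362, 369, 427, 481, 484, 482, 480, 479, 479, 477, 477]
194 L [484, 481, 480, 478, 477, 477, 476, 480, 481, 485, 483, 435, 292, 126, 84, 87, 89, 89, 90, 92, 86, 87, 87, 85, 85, 112, 218, 280] R [79, 90, 87, 89, 84, 89, 90, 92, 89, 89, 101, 177, 300, 364, 368, 368, 365, 362, 375, 429, 480, 484, 485, 483, 482, 479, 480, 480]
196 L [483, 481, 480, 474, 477, 476, 474, 477, 483, 483, 455, 330, 147, 87, 85, 86, 89, 90, 90, 91, 87, 87, 90, 84, 75, 100, 190, 246] R [75, 87, 89, 84, 85, 90, 85, 89, 90, 91, 84, 97, 175, 301, 367, 372, 369, 369, 395, 447, 481, 482, 482, 479, 478, 478, 478, 477]
198 L [479, 478, 478, 476, 473, 476, 475, 477, 482, 464, 352, 157, 87, 84, 85, 89, 89, 89, 85, 89, 89, 89, 85, 89, 76, 107, 244, 329] R [78, 86, 87, 89, 88, 91, 91, 88, 87, 88, 91, 83, 95, 177, 303, 366, 371, 371, 426, 478, 481, 477, 473, 476, 476, 477, 472, 476]
200 L [477, 477, 475, 477, 474, 477, 480, 480, 464, 362, 188, 92, 88, 89, 86, 88, 89, 88, 86, 84, 88, 91, 86, 87, 90, 85, 109, 115] R [84, 87, 89, 86, 89, 88, 91, 85, 90, 86, 93, 90, 88, 98, 177, 299, 361, 371, 422, 473, 475, 475, 477, 476, 475, 478, 477, 477]
```

```bash
python3 - <<'E'
from h import *
d=load("pics/w5.npz");g=cv2.GaussianBlur(d["frame"],(1,3),0).astype(int).sum(2)
for r in range(190,212,2):print(r,g[r,218:256].tolist(),"|",g[r,256:294].tolist())
E
```

```text
190 [372, 372, 372, 373, 373, 379, 435, 472, 470, 472, 460, 409, 359, 361, 363, 363, 362, 367, 368, 372, 375, 377, 371, 371, 367, 365, 357, 356, 354, 356, 352, 359, 363, 365, 368, 374, 374, 375] | [374, 370, 366, 363, 365, 365, 375, 372, 372, 368, 361, 360, 363, 364, 362, 364, 361, 362, 358, 359, 355, 358, 362, 366, 368, 371, 366, 353, 322, 285, 285, 287, 285, 288, 291, 291, 295, 296]
192 [96, 100, 100, 95, 93, 151, 332, 429, 431, 433, 408, 366, 357, 362, 363, 360, 360, 365, 368, 373, 375, 375, 368, 362, 361, 360, 360, 362, 364, 362, 363, 362, 367, 367, 368, 376, 375, 379] | [378, 373, 366, 365, 364, 367, 371, 369, 367, 364, 356, 358, 357, 354, 355, 356, 357, 361, 361, 360, 356, 361, 360, 361, 363, 365, 358, 327, 226, 100, 93, 97, 91, 96, 93, 90, 98, 97]
194 [86, 87, 87, 85, 85, 112, 218, 280, 279, 283, 285, 281, 279, 278, 277, 278, 279, 283, 286, 286, 288, 288, 282, 281, 278, 284, 281, 283, 286, 285, 286, 289, 288, 289, 291, 293, 298, 297] | [295, 291, 293, 290, 287, 289, 291, 289, 288, 285, 278, 282, 279, 279, 279, 280, 279, 284, 284, 284, 283, 280, 277, 280, 280, 279, 278, 253, 17
[... 2012 characters left out ...]
, 92, 88, 86, 86, 91, 85, 93, 85, 86, 91, 89, 90, 91, 93, 88, 87]
208 [87, 87, 89, 85, 93, 83, 91, 89, 88, 88, 89, 88, 89, 87, 88, 87, 92, 88, 88, 90, 84, 86, 87, 91, 84, 88, 89, 85, 88, 90, 94, 89, 89, 90, 92, 89, 89, 90] | [89, 86, 87, 87, 89, 87, 92, 90, 88, 84, 88, 89, 88, 90, 92, 90, 86, 85, 89, 87, 90, 95, 91, 82, 87, 84, 90, 93, 85, 91, 93, 89, 90, 88, 93, 86, 88, 90]
210 [98, 98, 95, 96, 100, 96, 98, 101, 98, 95, 97, 94, 96, 97, 95, 98, 98, 96, 94, 100, 91, 99, 96, 103, 97, 99, 98, 94, 98, 95, 94, 97, 97, 92, 95, 95, 93, 98] | [99, 97, 98, 99, 97, 97, 98, 96, 99, 95, 95, 97, 98, 95, 98, 95, 95, 96, 98, 98, 93, 100, 98, 97, 100, 97, 99, 98, 95, 101, 96, 94, 100, 100, 101, 88, 97, 100]
```

The rail is hidden behind the cartridge's rear. Moving 25 mm forward, still clear of the arm, brings the plate end and the rail end into view.

```bash
python3 -m pendant '[[[0.62,0.07,0,0,0,0,-1],[0.62,0.07,0,0,0,0,-1],[0,0,0,0,0,0,-1],[0,0,0,0,0,0,-1]]]'
python3 - <<'E'
from h import *
d=grab("wrist","w6");grab("side","s6");e=state()["ee_pos"];print(e)
r=np.array([.5612,-.2050]);a=np.radians(6.5);u=np.array([np.cos(a),np.sin(a)]);v=np.array([-u[1],u[0]])
for x,y,z in [(-.09,.036,.008),(-.09,-.036,.008),(-.08,.0175,.028),(-.08,-.0175,.028)]:print(x,y,proj(d,[*(r+x*u+y*v),z]))
for y in(-.028,.028):print("cart rear top",proj(d,[*(e[:2]-.023*u+y*v),.04+e[2]-.0168]),"bot",proj(d,[*(e[:2]-.023*u+y*v),e[2]-.0168]))
g=cv2.GaussianBlur(d["frame"],(1,3),0).astype(int).sum(2)
for r in list(range(160,200,3))+[220,226]:print(r,g[r,198:236].tolist(),"|",g[r,272:312].tolist())
print([(c,g[145:185,c].tolist()) for c in (225,254,285)])
E
```

```text
time: 9.12
ee_pos: [0.5049, -0.212, 0.063]
tool_rot: [-0.177, 3.136, -0.0]
ft_force: [-0.2, -1.1, -3.2]
gripper_width: 0.0167
finger_force: 69.3
[ 0.50403384 -0.21227925  0.06279783]
-0.09 0.036 [301.3 163.1]
-0.09 -0.036 [208.3 163.2]
-0.08 0.0175 [279.1 182.2]
-0.08 -0.0175 [230.6 182.3]
cart rear top [201.3 209. ] bot [211.5 188.3]
cart rear top [306.  208.9] bot [296.  188.3]
160 [488, 485, 484, 483, 479, 485, 482, 485, 484, 483, 480, 479, 475, 459, 441, 442, 448, 444, 448, 454, 458, 464, 470, 474, 475, 469, 459, 457, 451, 451, 410, 362, 361, 367, 367, 367, 369, 366] | [360, 361, 360, 361, 362, 361, 363, 363, 365, 370, 368, 365, 362, 364, 362, 363, 361, 365, 366, 373, 374, 382, 383, 384, 386, 382, 378, 377, 367, 367, 363, 364, 361, 368, 368, 370, 371, 374, 374, 370]
163 [486, 484, 481, 480, 479, 484, 485, 483, 484, 484, 481, 459, 410, 341, 277, 274, 277, 276, 279, 277, 278, 281, 281, 283, 281, 281, 275, 276, 274, 271, 274, 269, 272, 271, 268, 267, 269, 269] | [270, 271, 271, 274, 273, 272, 268, 268, 267, 269, 270, 268, 266, 263, 266, 264, 264, 270, 271, 275, 278, 283, 286, 286, 2
[... 5503 characters left out ...]
8, 191, 187, 190, 188, 189, 187, 195, 320, 446, 483, 483, 482, 483, 483]
[(225, [371, 375, 375, 375, 372, 371, 370, 369, 369, 368, 366, 364, 363, 378, 419, 457, 433, 355, 276, 258, 327, 416, 463, 464, 440, 413, 380, 336, 308, 306, 315, 319, 336, 367, 396, 427, 458, 477, 483, 479]), (254, [368, 364, 362, 361, 359, 358, 362, 364, 367, 369, 370, 372, 375, 375, 375, 375, 377, 349, 282, 230, 245, 277, 293, 297, 297, 300, 301, 299, 297, 299, 299, 285, 242, 194, 175, 176, 174, 185, 229, 296]), (285, [359, 358, 357, 352, 347, 347, 348, 352, 355, 359, 364, 368, 368, 368, 368, 364, 355, 325, 263, 219, 236, 272, 291, 296, 298, 299, 298, 284, 240, 179, 143, 138, 139, 139, 149, 182, 231, 273, 293, 295])]
```

The rail's centre line (col about 254.4) and the cartridge's channel centre (col about 253.7) agree to about 0.5 mm, and the cartridge is clear of the arm. I lower it here.

```bash
python3 -m pendant '[[[0,0.02,-0.3,0,0,0,-1],[0,0,-0.3,0,0,0,-1],[0,0,-0.3,0,0,0,-1],[0,0,-0.3,0,0,0,-1],[0,0,-0.2,0,0,0,-1],[0,0,-0.2,0,0,0,-1],[0,0,-0.1,0,0,0,-1],[0,0,-0.05,0,0,0,-1],[0,0,0,0,0,0,-1],[0,0,0,0,0,0,-1]]]'
```

```text
time: 10.05
ee_pos: [0.5045, -0.2118, 0.0276]
tool_rot: [-0.176, 3.136, -0.0]
ft_force: [0.1, -0.2, -3.5]
gripper_width: 0.0171
finger_force: 69.4
```

```bash
python3 -m pendant '[[[0,0,-0.05,0,0,0,-1],[0.25,0.028,0,0,0,0,-1],[0.25,0.028,0,0,0,0,-1],[0.25,0.028,0,0,0,0,-1],[0.25,0.028,0,0,0,0,-1],[0.2,0.023,0,0,0,0,-1],[0,0,0,0,0,0,-1]]]'
```

```text
time: 10.63
ee_pos: [0.5288, -0.2093, 0.0269]
tool_rot: [0.176, -3.137, 0.0]
ft_force: [-4.1, -0.7, 6.4]
gripper_width: 0.017
finger_force: 70.9
```

```bash
python3 -m pendant '[[[0.2,0.023,0,0,0,0,-1],[0.2,0.023,0,0,0,0,-1],[0.15,0.017,0,0,0,0,-1],[0,0,0,0,0,0,-1],[0,0,0,0,0,0,-1]]]'
```

```text
time: 11.05
ee_pos: [0.5375, -0.2087, 0.0269]
tool_rot: [0.174, -3.133, 0.0]
ft_force: [-17.5, -2.8, 17.7]
gripper_width: 0.0171
finger_force: 72.5
```

```bash
python3 -m pendant '[[[0.15,0.017,0,0,0,0,-1],[0.15,0.017,0,0,0,0,-1],[0.15,0.017,0,0,0,0,-1],[0.1,0.011,0,0,0,0,-1],[0,0,0,0,0,0,-1]]]'
```

```text
time: 11.47
ee_pos: [0.5491, -0.2074, 0.0269]
tool_rot: [0.174, -3.134, 0.001]
ft_force: [-14.8, -3.3, 15.7]
gripper_width: 0.017
finger_force: 72.0
```

```bash
python3 -m pendant '[[[0.1,0.011,0,0,0,0,-1],[0.1,0.011,0,0,0,0,-1],[0.1,0.011,0,0,0,0,-1],[0,0,0,0,0,0,-1],[0,0,0,0,0,0,-1]]]'
```

```text
time: 11.88
ee_pos: [0.5556, -0.2065, 0.0269]
tool_rot: [0.175, -3.135, 0.0]
ft_force: [-10.9, -2.5, 10.7]
gripper_width: 0.0166
finger_force: 71.5
```

```bash
python3 -m pendant '[[[0.1,0.011,0,0,0,0,-1],[0,0,0,0,0,0,-1],[0,0,0,0,0,0,-1]]]'; python3 -m pendant '[[[0.1,0.011,0,0,0,0,-1],[0,0,0,0,0,0,-1],[0,0,0,0,0,0,-1]]]'
```

```text
time: 12.13
ee_pos: [0.5554, -0.2065, 0.0268]
tool_rot: [0.174, -3.132, -0.0]
ft_force: [-24.1, -1.0, 23.3]
gripper_width: 0.0173
finger_force: 73.2
time: 12.38
ee_pos: [0.5554, -0.2066, 0.0268]
tool_rot: [0.173, -3.128, -0.001]
ft_force: [-38.1, -0.8, 36.0]
gripper_width: 0.0171
finger_force: 74.9
```

It has reached a hard stop at x 0.5555, which matches the predicted home position of 0.555. I relax the push, release, and compare camera points against home.

```bash
python3 -m pendant '[[[-0.12,-0.014,0,0,0,0,-1],[-0.08,-0.009,0,0,0,0,-1],[0,0,0,0,0,0,-1]]]'; python3 -m pendant '[[[0,0,0,0,0,0,1],[0,0,0,0,0,0,1],[0,0,0,0,0,0,1],[0,0,0,0,0,0,1],[0,0,0,0,0,0,1],[0,0,0,0,0,0,1]]]';  python3 -m pendant '[[[0,0,0.6,0,0,0,1],[0,0,1,0,0,0,1],[0,0,1,0,0,0,1],[0,0,1,0,0,0,1],[0,0,1,0,0,0,1],[0,0,1,0,0,0,1],[0,0,1,0,0,0,1],[0,0,0.9,0,0,0,1]]]'
python3 - <<'E'
from h import *
S=grab("side","s7");T=grab("top","t7");W=grab("wrist","w7")
r=np.array([.562,-.2046]);a=np.radians(6.5);u=np.array([np.cos(a),np.sin(a)]);v=np.array([-u[1],u[0]])
for n,d in(("S",S),("T",T),("W",W)):
    print(n,"rear top L/R",[proj(d,[*(r+(x)*u+y*v),.05]).tolist() for x,y in[(-.03,.028),(-.03,-.028)]],"plate",[proj(d,[*(r-.09*u+y*v),.008]).tolist() for y in(.036,-.036)],"fin rear",proj(d,[*(r-.025*u),.088]))
g=W["frame"].astype(int).sum(2);c=int(proj(W,[*(r-.03*u+.018*v),.05])[0]);print(c,g[60:240:1,c].tolist())
print(state()["ee_pos"])
E
```

```text
time: 12.63
ee_pos: [0.5555, -0.2065, 0.0269]
tool_rot: [0.175, -3.136, 0.0]
ft_force: [-9.8, -2.4, 9.9]
gripper_width: 0.0172
finger_force: 71.4
time: 13.13
ee_pos: [0.5565, -0.2059, 0.0265]
tool_rot: [-0.176, 3.136, -0.0]
ft_force: [0.0, 0.3, 0.4]
gripper_width: 0.0851
finger_force: 0.0
time: 13.8
ee_pos: [0.5565, -0.206, 0.1788]
tool_rot: [-0.176, 3.136, -0.001]
ft_force: [-0.1, -1.0, 0.7]
gripper_width: 0.0854
finger_force: 0.0
S rear top L/R [[302.5, 233.7], [316.8, 244.5]] plate [[286.4, 251.6], [304.3, 266.1]] fin rear [311.9 230.3]
T rear top L/R [[325.0, 200.1], [344.4, 198.1]] plate [[322.6, 221.7], [346.6, 219.2]] fin rear [337.  195.8]
W rear top L/R [[283.0, 155.8], [228.2, 155.9]] plate [[288.3, 94.6], [222.6, 94.7]] fin rear [255.7 168.7]
273 [307, 306, 308, 312, 313, 314, 318, 316, 318, 321, 318, 321, 322, 317, 322, 323, 326, 329, 325, 315, 313, 315, 320, 325, 320, 317, 318, 316, 320, 319, 322, 314, 314, 313, 301, 244, 232, 257, 263, 260, 261, 262, 263, 260, 258, 262, 264, 262, 258, 265, 260, 305, 395, 401, 400, 369, 285, 307, 336, 337, 337, 337, 338, 334, 349, 387, 400, 400, 404, 394, 375, 342, 339, 342, 338, 342, 340, 320, 268, 262, 258, 258, 261, 260, 261, 264, 260, 265, 263, 260, 225, 111, 77, 76, 68, 73, 149, 265, 286, 287, 288, 285, 282, 287, 283, 286, 288, 287, 288, 281, 282, 287, 287, 282, 284, 282, 281, 281, 287, 279, 285, 282, 282, 278, 280, 277, 281, 282, 283, 278, 281, 285, 278, 284, 280, 283, 279, 279, 280, 276, 278, 280, 274, 278, 279, 279, 275, 277, 274, 275, 273, 276, 273, 274, 251, 168, 158, 171, 202, 220, 233, 250, 237, 229, 210, 194, 269, 320, 325, 320, 258, 226, 224, 249, 266, 271, 265, 258, 235, 200]
[ 0.55703714 -0.20619278  0.17852045]
```

The wrist picture puts the cartridge's rear top edge at row 156.5 (predicted 155.8) and the plate edge at row 95, so it is home. Next is the valve.

```bash
python3 -m pendant '[[[0,1,0,0,0,0,1],[0,1,0,0,0,0,1],[0,1,0,0,0,0,1],[0,1,0,0,0,0,1],[0,1,0,0,0,0,1],[0,1,0,0,0,0,1],[0,1,0,0,0,0,1],[0,1,0,0,0,0,1],[0,1,0,0,0,0,1],[0,1,0,0,0,0,1],[0,1,0,0,0,0,1],[0,1,0,0,0,0,1]]]'; python3 -m pendant '[[[0,1,0,0,0,0,1],[0,1,0,0,0,0,1],[0,1,0,0,0,0,1],[0,1,0,0,0,0,1],[0,1,0,0,0,0,1],[0,1,0,0,0,0,1],[0,1,0,0,0,0,1],[0,1,0,0,0,0,1],[-0.2,1,0,0,0,0,1],[-0.2,1,0,0,0,0,1],[0,0.55,0,0,0,0,1],[0,0,0,0,0,0,1]]]'; python3 -m pendant '[[[0,0,0,0,0,0,1],[0,0,0,0,0,0,1]]]'
python3 - <<'E'
from h import *
d=grab("wrist","w8");T=load("pics/t7.npz");s=state();print(s["ee_pos"],np.round(s["joint_positions"],2))
print("pred grip top/bot",proj(d,[.5265,.235,.14]),proj(d,[.5265,.235,.095]),"hub",proj(d,[.574,.251,.095]))
hsv=cv2.cvtColor(d["frame"],cv2.COLOR_RGB2HSV);g=d["frame"].max(2)
m=((g<70)).astype('uint8');n,l,st,c=cv2.connectedComponentsWithStats(m)
for i in range(1,n):
    if st[i,4]>60:print("dark",st[i].tolist(),np.round(c[i],1))
# hub: bright grey, low-sat
for r in range(150,260,6):print(r,g[r,190:330:4].tolist())
E
```

```text
time: 14.95
ee_pos: [0.5559, 0.035, 0.1761]
tool_rot: [0.176, -3.136, 0.0]
ft_force: [0.8, 0.5, -0.5]
gripper_width: 0.0854
finger_force: 0.0
time: 15.95
ee_pos: [0.5476, 0.2475, 0.1761]
tool_rot: [0.181, -3.136, -0.001]
ft_force: [0.3, -0.3, -0.1]
gripper_width: 0.0852
finger_force: 0.0
time: 16.12
ee_pos: [0.5487, 0.2436, 0.1763]
tool_rot: [0.174, -3.137, 0.001]
ft_force: [-0.8, 0.3, 0.1]
gripper_width: 0.0849
finger_force: 0.0
[0.54875324 0.24357341 0.17642479] [-0.54  0.51  0.03  1.69 -0.02  0.94  1.18]
pred grip top/bot [245.6 182.2] [247.1 169. ] hub [259.  221.4]
dark [0, 0, 43, 16, 358] [17.1  6. ]
dark [240, 158, 40, 45, 980] [256.4 179. ]
dark [399, 178, 47, 35, 211] [417.  188.6]
dark [415, 187, 45, 45, 370] [429.5 201.6]
dark [430, 196, 48, 47, 639] [445.  212.4]
dark [248, 204, 27, 13, 110] [260.9 209.5]
dark [0, 234, 512, 150, 39948] [226.5 331.9]
dark [229, 240, 71, 21, 111] [262.9 254.8]
150 [146, 147, 147, 147, 146, 145, 147, 147, 147, 146, 132, 115, 118, 117, 146, 146, 146, 146, 147, 122, 118, 147, 147, 147, 145, 145, 147, 147, 121, 117, 119, 145, 146, 147, 145]
156
[... 2409 characters left out ...]
 [145, 148, 147, 147, 146, 122, 146, 124, 65, 110, 136, 137, 120, 147, 146, 146, 130, 103, 101, 103, 115, 85, 119, 146, 146, 144, 147, 72, 115, 136, 135, 124, 147, 147, 147]
246 [146, 147, 146, 148, 147, 147, 130, 142, 128, 135, 126, 146, 145, 146, 145, 146, 147, 122, 138, 138, 137, 95, 116, 146, 146, 148, 70, 119, 147, 134, 130, 146, 148, 146, 146]
252 [147, 146, 146, 146, 146, 147, 147, 132, 145, 134, 108, 68, 124, 146, 146, 146, 146, 146, 133, 140, 140, 110, 121, 140, 88, 93, 133, 143, 126, 146, 146, 145, 147, 147, 146]
258 [146, 145, 145, 147, 147, 146, 145, 147, 147, 130, 144, 138, 113, 74, 61, 56, 62, 97, 112, 128, 56, 70, 94, 113, 129, 143, 135, 129, 146, 146, 144, 147, 146, 146, 145]
```

```bash
python3 - <<'E'
from h import *
d=load("pics/w8.npz");g=cv2.GaussianBlur(d["frame"],(3,3),0).max(2)
print(g[164:204:2,234:276:2])
m=((g>16)&(g<45)).astype('uint8');m[:164]=0;m[202:]=0;m[:,:236]=0;m[:,274:]=0
n,l,st,c=cv2.connectedComponentsWithStats(m);k=1+np.argmax(st[1:,4]);print(st[k],c[k])
x,y,w,h,_=st[k]
for p in [c[k],(x+w/2-.5,y+h/2-.5)]:print("grip",plane(d,p,.14))
print("hub",plane(d,(260,222),.095),plane(d,(259,222),.095))
# rim fit: counter-vs-rim outer edges at several rows
for r in (204,210,216,222,228,234,240):
    G=g[r].astype(int);print(r,G[196:222].tolist(),G[300:326].tolist())
E
```

```text
[[117 126 145 145 133 100  24   2   4   3   4   4   4   4   4  11  70  82
   81  84  84]
 [122 138 130 113 117  52   4   3   4   4   6   6   3   5   5   4  43  93
  107 107 102]
 [101  93  89  98 113  34   2   3   4   5   8   6   5   5   5   5  26 100
  123 124 122]
 [ 91 102 113 122 100  17   4   7   9  10  14  12  12  10   8   5  11  85
  138 139 136]
 [117 123 127 130  89   9   8  11  13  15  16  15  16  15  17  12   9  61
  136 144 145]
 [129 134 141 140  75   9  12  14  15  14  19  21  21  21  22  21  10  50
  126 135 136]
 [143 145 144 132  51  10  11  16  20  21  25  29  29  28  27  25  18  29
   94 108 113]
 [141 136 134 122  42  15  16  22  29  29  29  29  29  28  27  26  20  22
   72  96  95]
 [131 124 118 104  35  25  26  29  29  30  30  29  28  27  27  25  23  18
   60  94  95]
 [114 120 131 106  30  26  29  30  30  29  30  29  28  27  26  25  23  16
   40  70  91]
 [111 137 139 115  39  26  29  28  30  29  29  29  27  26  25  24  23  20
   42  50  63]
 [102 132 138 132  60  24  28  28  30  29  29  29  27  26  26  23  22  31
   68  56  50]
 [100 123 138 134  71  23  27  2
[... 2026 characters left out ...]
7, 117, 104, 88, 78, 91, 120, 141, 146, 146] [145, 147, 143, 124, 97, 90, 101, 117, 128, 135, 142, 144, 139, 133, 128, 121, 115, 125, 141, 147, 147, 147, 147, 147, 146, 146]
234 [147, 147, 147, 147, 147, 147, 147, 147, 146, 140, 128, 122, 126, 133, 136, 143, 144, 139, 132, 125, 114, 100, 85, 81, 101, 130] [124, 120, 115, 109, 106, 111, 122, 132, 138, 143, 142, 136, 132, 126, 119, 121, 135, 145, 147, 147, 146, 146, 146, 147, 147, 146]
240 [146, 147, 147, 146, 146, 147, 147, 146, 146, 146, 147, 146, 141, 131, 126, 129, 133, 137, 143, 142, 136, 131, 124, 113, 98, 83] [97, 110, 118, 123, 127, 132, 135, 141, 144, 140, 134, 129, 123, 118, 125, 139, 146, 147, 146, 146, 146, 146, 146, 146, 146, 146]
```

The grip's top centre comes out at (0.527, 0.242) and the hub at (0.5745, 0.252). They are 49 mm apart (50 expected), so I go down onto the grip.

```bash
python3 -m pendant '[[[-0.55,-0.04,-0.5,0,0,0,1],[-0.54,-0.04,-0.9,0,0,0,1],[0,0,-0.9,0,0,0,1],[0,0,-0.9,0,0,0,1],[0,0,-0.9,0,0,0,1],[0,0,-0.6,0,0,0,1],[0,0,-0.3,0,0,0,1],[0,0,0,0,0,0,1]]]'; python3 -m pendant '[[[0,0,0,0,0,0,-1],[0,0,0,0,0,0,-1],[0,0,0,0,0,0,-1],[0,0,0,0,0,0,-1],[0,0,0,0,0,0,-1],[0,0,0,0,0,0,-1],[0,0,0,0,0,0,-1]]]' 60
```

```text
time: 16.83
ee_pos: [0.5263, 0.2426, 0.0755]
tool_rot: [0.175, -3.135, 0.001]
ft_force: [-1.2, 0.2, 0.7]
gripper_width: 0.0856
finger_force: 0.0
time: 17.42
ee_pos: [0.5268, 0.2435, 0.0771]
tool_rot: [-0.176, 3.136, 0.0]
ft_force: [-1.3, -0.3, 7.3]
gripper_width: 0.0203
finger_force: 58.3
```

```bash
python3 -m pendant '[[[-0.04,0.651,0,0,0,0,-1],[0.13,0.64,0,0,0,0,-1],[0.291,0.584,0,0,0,0,-1],[0.432,0.489,0,0,0,0,-1],[0.544,0.36,0,0,0,0,-1],[0.619,0.207,0,0,0,0,-1]]]'; python3 -m pendant '[[[0.651,0.04,0,0,0,0,-1],[0.64,-0.13,0,0,0,0,-1],[0.584,-0.291,0,0,0,0,-1],[0.489,-0.432,0,0,0,0,-1],[0,0,0,0,0,0,-1]]]'
```

```text
time: 17.92
ee_pos: [0.5665, 0.3023, 0.0771]
tool_rot: [-0.177, 3.136, -0.001]
ft_force: [-1.8, -10.2, 8.3]
gripper_width: 0.0204
finger_force: 59.7
time: 18.33
ee_pos: [0.6156, 0.2835, 0.0771]
tool_rot: [-0.172, 3.135, -0.001]
ft_force: [2.6, -3.0, 5.7]
gripper_width: 0.0207
finger_force: 59.5
```

```bash
python3 -m pendant '[[[0.327,-0.565,0,0,0,0,-1],[0,0,0,0,0,0,-1]]]'; python3 -m pendant '[[[0.17,-0.63,0,0,0,0,-1],[0,0,0,0,0,0,-1]]]'
```

```text
time: 18.5
ee_pos: [0.6216, 0.273, 0.0771]
tool_rot: [-0.173, 3.135, -0.0]
ft_force: [5.5, -1.0, 3.0]
gripper_width: 0.0203
finger_force: 59.3
time: 18.67
ee_pos: [0.624, 0.2657, 0.0774]
tool_rot: [-0.178, 3.134, 0.009]
ft_force: [9.3, 12.6, 1.8]
gripper_width: 0.0203
finger_force: 60.4
```

```bash
python3 -m pendant '[[[0,-0.4,0,0,0,0,-1],[0,0,0,0,0,0,-1],[0,0,0,0,0,0,-1]]]'
```

```text
time: 18.92
ee_pos: [0.6239, 0.265, 0.0777]
tool_rot: [-0.186, 3.13, 0.02]
ft_force: [11.9, 44.5, -11.4]
gripper_width: 0.0207
finger_force: 61.0
```

The stop is felt at a grip angle of about 14–15°, matching the pipe direction, with 12 N rising to 44 N and no motion. I ease off but stay against it for a few rows.

```bash
python3 -m pendant '[[[-0.05,0.3,0,0,0,0,-1],[0,0,0,0,0,0,-1],[0,0,0,0,0,0,-1],[0,0,0,0,0,0,-1]]]'; python3 - <<'E'
import numpy as np
t=14.5
r=.0501
for k in range(24):
    f=np.radians(t+7.5+15*k);c=2*r*np.sin(np.radians(7.5))/.02;print(k,round(-np.sin(f)*c,3),round(np.cos(f)*c,3))
E
```

```text
time: 19.25
ee_pos: [0.6239, 0.2653, 0.0777]
tool_rot: [-0.18, 3.131, 0.01]
ft_force: [12.2, 21.8, -4.0]
gripper_width: 0.0205
finger_force: 61.6
0 -0.245 0.606
1 -0.394 0.522
2 -0.515 0.403
3 -0.602 0.256
4 -0.648 0.091
5 -0.649 -0.08
6 -0.606 -0.245
7 -0.522 -0.394
8 -0.403 -0.515
9 -0.256 -0.602
10 -0.091 -0.648
11 0.08 -0.649
12 0.245 -0.606
13 0.394 -0.522
14 0.515 -0.403
15 0.602 -0.256
16 0.648 -0.091
17 0.649 0.08
18 0.606 0.245
19 0.522 0.394
20 0.403 0.515
21 0.256 0.602
22 0.091 0.648
23 -0.08 0.649
```

```bash
python3 -m pendant '[[[0.14,0.28,0,0,0,0,-1],[-0.245,0.606,0,0,0,0,-1],[-0.394,0.522,0,0,0,0,-1],[-0.515,0.403,0,0,0,0,-1],[-0.602,0.256,0,0,0,0,-1],[-0.648,0.091,0,0,0,0,-1],[-0.649,-0.08,0,0,0,0,-1],[0,0,0,0,0,0,-1]]]'; python3 -m pendant '[[[-0.606,-0.245,0,0,0,0,-1],[-0.522,-0.394,0,0,0,0,-1],[-0.403,-0.515,0,0,0,0,-1],[-0.256,-0.602,0,0,0,0,-1],[-0.091,-0.648,0,0,0,0,-1],[0.08,-0.649,0,0,0,0,-1],[0,0,0,0,0,0,-1]]]'
```

```text
time: 19.92
ee_pos: [0.5623, 0.3013, 0.077]
tool_rot: [0.177, -3.136, 0.001]
ft_force: [-0.8, -2.5, 3.2]
gripper_width: 0.0203
finger_force: 63.1
time: 20.5
ee_pos: [0.5286, 0.2374, 0.0769]
tool_rot: [-0.173, 3.137, -0.002]
ft_force: [-3.6, -5.0, 11.7]
gripper_width: 0.0204
finger_force: 63.7
```

```bash
python3 -m pendant '[[[0.245,-0.606,0,0,0,0,-1],[0.394,-0.522,0,0,0,0,-1],[0.515,-0.403,0,0,0,0,-1],[0.602,-0.256,0,0,0,0,-1],[0.648,-0.091,0,0,0,0,-1],[0.649,0.08,0,0,0,0,-1],[0,0,0,0,0,0,-1]]]'; python3 -m pendant '[[[0.606,0.245,0,0,0,0,-1],[0.522,0.394,0,0,0,0,-1],[0.403,0.515,0,0,0,0,-1],[0.256,0.602,0,0,0,0,-1],[0.091,0.648,0,0,0,0,-1],[-0.08,0.649,0,0,0,0,-1],[0,0,0,0,0,0,-1]]]'
```

```text
time: 21.08
ee_pos: [0.5913, 0.2054, 0.0769]
tool_rot: [-0.176, 3.135, 0.003]
ft_force: [-0.9, 5.1, 10.8]
gripper_width: 0.0205
finger_force: 63.7
time: 21.67
ee_pos: [0.6239, 0.2679, 0.0769]
tool_rot: [0.18, -3.135, -0.001]
ft_force: [-7.7, 0.7, 13.9]
gripper_width: 0.0202
finger_force: 64.4
```

```bash
python3 -m pendant '[[[-0.32,0.57,0,0,0,0,-1],[-0.394,0.522,0,0,0,0,-1],[-0.515,0.403,0,0,0,0,-1],[-0.602,0.256,0,0,0,0,-1],[-0.648,0.091,0,0,0,0,-1],[-0.649,-0.08,0,0,0,0,-1],[0,0,0,0,0,0,-1]]]'; python3 -m pendant '[[[-0.606,-0.245,0,0,0,0,-1],[-0.522,-0.394,0,0,0,0,-1],[-0.403,-0.515,0,0,0,0,-1],[-0.256,-0.602,0,0,0,0,-1],[-0.091,-0.648,0,0,0,0,-1],[0.08,-0.649,0,0,0,0,-1],[0,0,0,0,0,0,-1]]]'
```

```text
time: 22.25
ee_pos: [0.561, 0.3008, 0.077]
tool_rot: [0.178, -3.136, -0.0]
ft_force: [-3.2, 4.4, 3.9]
gripper_width: 0.0205
finger_force: 63.3
time: 22.83
ee_pos: [0.5286, 0.2369, 0.077]
tool_rot: [-0.172, 3.134, -0.001]
ft_force: [5.7, -0.3, 3.0]
gripper_width: 0.0202
finger_force: 62.7
```

```bash
python3 -m pendant '[[[0.245,-0.606,0,0,0,0,-1],[0.394,-0.522,0,0,0,0,-1],[0.515,-0.403,0,0,0,0,-1],[0.602,-0.256,0,0,0,0,-1],[0.648,-0.091,0,0,0,0,-1],[0.649,0.08,0,0,0,0,-1],[0,0,0,0,0,0,-1]]]'; python3 -m pendant '[[[0.606,0.245,0,0,0,0,-1],[0.522,0.394,0,0,0,0,-1],[0.403,0.515,0,0,0,0,-1],[0.256,0.602,0,0,0,0,-1],[0.06,0.6,0,0,0,0,-1],[-0.06,0.45,0,0,0,0,-1],[0,0,0,0,0,0,-1],[0,0,0,0,0,0,-1]]]'
```

```text
time: 23.42
ee_pos: [0.5898, 0.205, 0.0769]
tool_rot: [-0.176, 3.135, 0.003]
ft_force: [-0.7, 6.2, 10.3]
gripper_width: 0.0202
finger_force: 63.7
time: 24.08
ee_pos: [0.6253, 0.2605, 0.0771]
tool_rot: [-0.177, 3.133, 0.002]
ft_force: [10.1, 3.1, 2.2]
gripper_width: 0.0202
finger_force: 62.9
```

```bash
python3 -m pendant '[[[0.08,0.25,0,0,0,0,-1],[0,0,0,0,0,0,-1],[0,0,0,0,0,0,-1],[0,0,0,0,0,0,-1],[0,0,0,0,0,0,-1]]]'; python3 - <<'E'
from h import *
e=state()["ee_pos"];print(e,np.degrees(np.arctan2(e[1]-.253,e[0]-.576)),state()["ft_force"])
S=grab("side","s9");a=load("pics/s7.npz")["frame"].astype(int);d=abs(a-S["frame"]);print("cart change",d[222:262,290:345].mean(),"mug change",d[155:190,288:312].mean())
E
```

```text
time: 24.5
ee_pos: [0.6247, 0.2647, 0.0769]
tool_rot: [0.176, -3.136, -0.0]
ft_force: [-4.6, 0.4, 11.9]
gripper_width: 0.0205
finger_force: 64.4
[0.62473855 0.26468381 0.07693702] 13.480793271895294 [-4.55351428  0.38256396 11.90084471]
cart change 12.549393939393939 mug change 25.5
```

```bash
python3 - <<'E'
from h import *
b=load("pics/s9.npz")["frame"].astype(int)
for f in("side0","s4"):
    a=load(f"pics/{f}.npz")["frame"].astype(int);print(f,"mug",abs(a-b)[160:188,290:310].mean(),"tin/jar",abs(a-b)[280:312,350:380].mean(),abs(a-b)[118:138,192:208].mean())
d=load("pics/s9.npz");r=np.array([.562,-.2046]);a=np.radians(6.5);u=np.array([np.cos(a),np.sin(a)]);v=np.array([-u[1],u[0]])
g=b.sum(2);p=proj(d,[*(r-.03*u-.015*v),.05]);c=int(p[0]);print(p,g[int(p[1])-12:int(p[1])+16,c].tolist())
from bench import close_job;print(close_job())
E
```

```text
side0 mug 7.0755952380952385 tin/jar 8.202083333333333 6.141666666666667
s4 mug 5.2821428571428575 tin/jar 9.788194444444445 8.9875
[313.4 241.9] [278, 206, 169, 168, 171, 165, 164, 164, 177, 245, 288, 239, 178, 161, 164, 202, 267, 305, 293, 272, 258, 287, 313, 377, 442, 447, 449, 448]
the job is handed in; nothing more can be done
None
```

I handed the job in at about 25 s of the 70 s allowed, but `close_job()` gave no verdict. By my own readings the cartridge is home against the end post, and the wheel was closed to its stop and then backed off two turns to within about 1.3°. The gripper still holds the crank grip with about 64 N, and the mug, jam jar and tin show no visible movement.

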